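# Pack the sold teacup and cream jug and hasp the case shut

## Robot

A 6-joint arm with a two-finger parallel gripper is mounted at the origin on the work surface. World frame = base frame: x ahead of the robot, y to its left, z up, the work surface at z = 0. Lengths are in m, angles in degrees, forces in N, time in s.
With the tool pointing down it reaches from about 0.35 to 0.975 m from the base axis. Payload 17.4 kg.
Tool frame: the origin (TCP) lies on the centre line of the jaws, within the pads' length; the fingertips stand 25 mm ahead of it and the grasp point (between the pads) lies 6 mm ahead of it (manip.nose_length is the distance from the TCP to the fingertips, in m); z points along the fingers, y is the line along which they close (so a half turn about z gives the same grasp; the last joint's range is limited). The gripper opens to 85 mm and grips with 20 to 120 N. Pads are 22 mm wide; open, the fingers measure 114 mm over their backs; the gripper's body (76 mm by 85 mm) begins 54 mm behind the grasp point. The pads swing forward as they close: fully open they stand 13 mm farther back than shut.
Start: joints at [68.824, 6.646, 82.598, -0, 90.757, -2.166], TCP at [0.22, 0.638, 0.256] pointing down, gripper open.
Joint ranges: [-162.19, 162.19], [-47.58, 125.68], [4.15, 143.07], [-65.23, 245.23], [0.69, 171.88], [-170.13, 170.13]. Speed limits (degrees/s): [108.29, 108.29, 127.2, 180, 180, 180].

## Interface

Orientations are given as [roll, pitch, yaw] about the fixed x, y, z axes, in that order (R = Rz(yaw) Ry(pitch) Rx(roll)).
In Python, from station import readout, grab_frame, close_job, manip gives the robot as it stands.
- The arm moves only by the tool jog_arm, never from a script. Its argument "increments" is a list of rows, each a list of 2 entries, a list of its own where there are three numbers: the shift along the tool's x, y, z each as a share of 0.025 m, from -1 to 1, then the turn about the tool's z as a share of 60 degrees, from -1 to 1. A call has exactly 5 rows; each row shifts and turns the commanded pose from where the row before left it, along the tool's axes as they then stand; what a row does not reach is not made up. A row lasts 1/10 s, in which the tool goes at most 50 mm and 8.59 degrees, less where a joint would pass 70% of its speed; a pose out of reach is approached as far as the arm can. A call with a number of a shift or a turn outside -1 to 1 is refused whole. A call with a gripper value outside its range is refused whole. "claw" is the opening, from -1 (shut) to 1 (fully open), set as the call begins (left out, the last holds). The fingers move at their own pace and stop on an object; "grip_force" is the grip in N (left out, the last holds). Time passes only in rows, so rows that do not move let the fingers close, or fill a call up. It gives the time, the measured TCP pose, the force, the opening and the grip force at its end, in the units of the state.
- readout.get_obs(): the state, without advancing time (a new reading comes with each control period).
- grab_frame(name): name is "scene" or "top"; returns a dict with "color" (480x640x3 uint8, blue, green, red), "vertical_fov" (degrees; the focal length in pixels is half the picture's height over the tangent of half this angle, whatever the lens; pixels are square), "cx", "cy" (the principal point, pixels), "extrinsics" (4x4, takes a point from world to camera coordinates). Camera axes: x right, y down, z forward; pixel columns grow to the right and rows downward; lengths in m; the calibration is good to about 2 mm. A picture is of the moment at which its call begins. There is no depth.
- close_job(): hands the job in; it is judged then, once.
The state is a dict: "clock": time; "joints": joint angles; "joint_velocities": joint speeds; "joint_torque": joint torques, N m; "tool_pos": TCP position; "ee_rot": TCP orientation; "wrist_force": force on the tool from outside, world axes, zero at the start; "moment": the same for the moment, N m; "grip_width": finger opening in m; "gripper_force": force on a finger pad.
Only numpy, scipy, OpenCV 4.12 (cv2) and the standard library are available. Lean on these libraries where they do the work, as an engineer would, in place of code of your own. Each camera call takes 0.05 s, during which the arm holds its last target. There are 200 camera calls.

## Task

The teacup and the pewter cream jug are sold: pack them in the open wooden carrying case, setting each gently down, upright, in the round well cut to its size. Then lower the lid fully shut without slamming it, and swing the brass hasp down until it lies flat with the staple through its slot. Leave the saucer on its stand, the figurine and the loupe where they are.

Things in the scene. Friction and masses are not known exactly. Their poses are not given: they have to be found in the camera images.
- teacup: squat celadon-green round teacup without handle, outer diameter 66 mm from 24 mm above its foot up to its rim, 50 mm high, foot 38 mm across, wall 4 mm, about 0.16 kg; loose. Origin: centre of the underside, z up
- cream_jug: small round pewter cream jug, body 48 mm across, 52 mm high, wall 3 mm, about 0.17 kg; loose. Origin: centre of the underside, z up. Its loop handle (5 mm thick) stands out along its +x to 44 mm from the axis, between 28 and 51 mm high; a small spout reaches 31 mm along its -x. Take it across its y. In its well it may face any way
- case: wooden carrying case fixed to the table, 244 mm along its x, 132 mm along its y; base 56 mm high, walls 8 mm; 92 mm high when shut. Origin: centre of the underside; z up. Lid hinged on its -y side, hasp and staple at the middle of its +y side. Two grey felt inserts, tops 52 mm above the table, each with one round well 57 mm either side of the middle along x; which is at which end varies
- cup_seat (a point): centre of the floor of the larger well (for the teacup), 28 mm above the table; the well is 72 mm across and 24 mm deep
- jug_seat (a point): centre of the floor of the smaller well (for the cream jug), 28 mm above the table; the well is 54 mm across and 24 mm deep
- lid (a joint): lid angle, rad: 0 shut, about 1.8 as it stands open behind the case (stop at 2.0). The lid is a hollow wooden shell, 0.26 kg, as long and wide as the case and 36 mm high with a 7 mm top. Its hinge is stiff, so that it stays at any angle: 3 to 5 N near its free edge moves it. It can be pushed shut from behind and above on its outer top face
- case_hinge (a point): middle of the lid's hinge line, which runs along the case's x: 66 mm to the case's -y from its centre, 56 mm above the table
- lid_top (a point): centre of the lid's outer top face (244 x 132 mm), moving with the lid; its z points out of that face, its y from hinge to free edge
- hasp (a joint): hasp angle relative to the lid, rad: 0 closed, flat down the case's +y face with the staple through its slot; 1.57 standing straight out from the lid's +y face; stop at 2.4. Stiff pin: it stays where it is left, and under 1 N at its end moves it
- hasp_pin (a point): middle of the hasp's hinge pin on the lid, along the case's x. With the lid shut it lies 69 mm to the case's +y from its centre and 80 mm above the table. The hasp is a flat brass plate 28 mm wide that ends 48 mm from the pin, with a slot 10 mm wide from 25 to 42 mm
- hasp_lip (a point): middle of the outer edge of the hasp's thumb lip, a 28 mm wide, 3 mm thick tab at the plate's end that stands out 8 mm from the plate; 46 mm along the plate from the pin. Pressing it towards the case and down along its arc closes the hasp; a finger that rubs upwards on it can drag the lid up a few mm
- staple (a point): outer end of the small brass staple loop (5 mm wide, 8 mm high) that juts 8 mm from the middle of the case's +y face, 47 mm above the table
- saucer: blue-and-white saucer, 116 mm across, standing upright in the slots of the stand; loose, to be left alone. Origin: its centre
- plate_stand: brass slotted plate stand, 70 x 80 mm, 52 mm high; loose, to be left alone. Origin: centre of the underside
- figurine: white bisque lady with a broken arm, 56 mm across the base, 116 mm high; loose, to be left alone. Origin: centre of the underside
- loupe: black steel folding loupe lying open, 78 x 28 x 14 mm, reaching from 14 mm behind to 64 mm ahead of its origin along its x; loose, to be left alone. Origin: under the lens
Mind the look-alikes: they are no part of the job. Leave any purple look-alike of the teacup alone. What is shaped like the cream_jug but pink is not meant.

How it is judged:
By the outcome, as a careful person would: the job done as asked, in the order asked, and still so for the second after the job is handed in, with the robot touching nothing.
It also fails if it takes over 72 s, if anything falls off the work surface, if the arm or the gripper's body presses on something with over 40 N, if the wrist force passes 120 N, or if a joint passes its speed limit or range.

## Working session

There is one attempt and no reset: what is moved stays moved. The work goes in short steps, Python scripts to look and compute and a tool call to move; the robot and the scene stay as the last step left them, time stands still between calls to the robot, and variables do not carry over. Pictures are saved under pics/ and viewed, at most 10 in all, crops included, and the job is handed in when it is done.

Besides the shell and the picture viewer there is one more tool, called after "Call:" in YAML: its name, and indented under it one key for each argument. jog_arm: Moves the arm, as the interface text tells. Shift numbers are shares of 0.025 m and turn numbers shares of 60 degrees, none past 1 either way. Its arguments: {"type":"object","properties":{"increments":{"type":"array"},"claw":{"type":"number"},"grip_force":{"type":"number"}},"required":["increments"]}

```bash
ls; mkdir -p pics; cat > h.py <<'E'
import numpy as np,cv2
from station import readout,grab_frame,close_job,manip
def cam(f):
    h=f["color"].shape[0]; fl=h/2/np.tan(np.radians(f["vertical_fov"])/2)
    return fl,f["cx"],f["cy"],np.array(f["extrinsics"])
def ray(f,u,v,z):
    fl,cx,cy,E=cam(f); R,t=E[:3,:3],E[:3,3]
    o=-R.T@t; d=R.T@np.array([(u-cx)/fl,(v-cy)/fl,1.]); return o+d*(z-o[2])/d[2]
def proj(f,p):
    fl,cx,cy,E=cam(f); q=E[:3,:3]@np.array(p)+E[:3,3]; return np.array([cx+fl*q[0]/q[2],cy+fl*q[1]/q[2]])
E
python3 - <<'E'
from h import *
print(readout.get_obs(),manip.nose_length,[a for a in dir(manip) if a[0]!='_'])
for n in("scene","top"):
    f=grab_frame(n); cv2.imwrite(f"pics/{n}0.png",f["color"]); np.save(n+"0.npy",f,allow_pickle=True)
    print(n,f["vertical_fov"],f["cx"],f["cy"],f["extrinsics"])
E
```

```text
pics
{'clock': 0.0, 'joints': array([ 6.88236545e+01,  6.67485687e+00,  8.26365456e+01, -5.96589223e-05,
        9.07588728e+01, -2.16472358e+00]), 'joint_velocities': array([-0.03689319, -0.02404574, -0.04506315, -0.12435053,  0.13192067,
       -0.03531598]), 'joint_torque': array([ 2.14934676e-03, -7.31973982e+01, -6.32490993e+01,  1.71248093e-04,
        6.11304684e-03,  8.35251399e-06]), 'tool_pos': array([0.21982124, 0.63801722, 0.25554489]), 'ee_rot': array([-1.79929773e+02, -2.59486259e-03,  1.60988376e+02]), 'wrist_force': array([-0.35793776, -0.08515367,  0.46407257]), 'moment': array([ 0.00226915, -0.07929555,  0.05859714]), 'gripper_force': 0.0, 'grip_width': 0.08535621747507381} 0.025 ['MotionError', 'nose_length']
scene 56.2894696858373 321.08717584540506 238.99247779662153 [[ 3.29893232e-01  9.44017860e-01 -8.57646676e-04 -2.59776206e-01]
 [ 5.85446420e-01 -2.05300620e-01 -7.84285754e-01 -2.25522289e-01]
 [-7.40555835e-01  2.58228456e-01 -6.20399162e-01  1.41116962e+00]
 [ 0.00000000e+00  0.00000000e+00  0.00000000e+00  1.00000000e+00]]
top 50.87431996796228 314.96721195459355 239.31710709069344 [[-0.02812077 -0.99954343  0.01105277  0.08883152]
 [-0.99471551  0.02688927 -0.09908594  0.51782678]
 [ 0.0987435  -0.01378074 -0.99501749  0.95194009]
 [ 0.          0.          0.          1.        ]]
```

View pics/scene0.png

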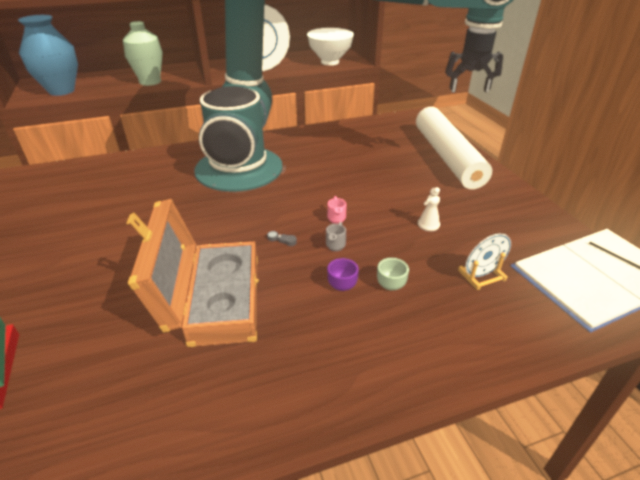

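View pics/top0.png

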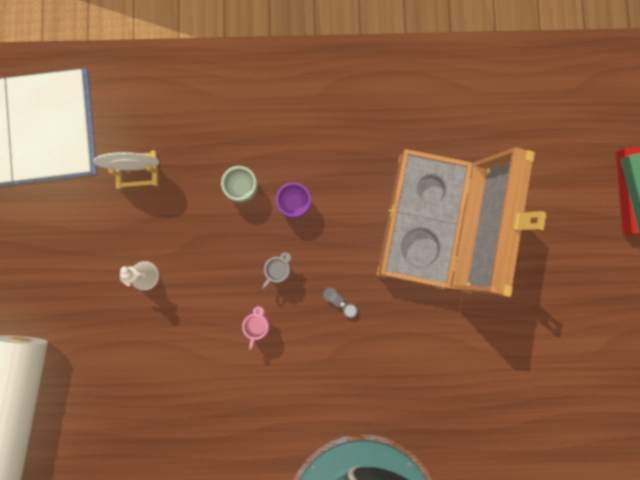

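The top view shows the celadon cup at (239,184), the grey jug at (277,269) with its handle to upper right, the purple and pink look-alikes, and the case at (425,220) with the larger well at (420,248), the smaller at (431,190), and the lid open to the right. I'll zoom in for measurements.

```bash
python3 - <<'E'
from h import *
f=np.load("top0.npy",allow_pickle=True).item(); im=f["color"]
a=cv2.resize(im[140:300,370:550],None,fx=3.5,fy=3.5,interpolation=cv2.INTER_CUBIC)
cv2.imwrite("pics/c1.png",a)
hsv=cv2.cvtColor(im,cv2.COLOR_BGR2HSV)
for n,(x0,y0,x1,y1),z in(("cup",(212,160,264,210),.05),("jug",(255,245,300,295),.052)):
    h=hsv[y0:y1,x0:x1]
    if n=="cup": m=((h[...,0]>30)&(h[...,0]<90)&(h[...,2]>90))
    else: m=((h[...,1]<70)&(h[...,2]>60))
    m=m.astype(np.uint8)*255
    cs,_=cv2.findContours(m,cv2.RETR_EXTERNAL,cv2.CHAIN_APPROX_NONE); c=max(cs,key=cv2.contourArea)
    cv2.imwrite(f"pics/m_{n}.png",cv2.resize(m,None,fx=6,fy=6))
    (u,v),r=cv2.minEnclosingCircle(c); e=cv2.fitEllipse(c)
    mm=cv2.morphologyEx(m,cv2.MORPH_OPEN,cv2.getStructuringElement(cv2.MORPH_ELLIPSE,(13,13)))
    k=cv2.moments(mm,True); bu,bv=k['m10']/k['m00']+x0,k['m01']/k['m00']+y0
    pts=c[:,0]+[x0,y0]; d=np.hypot(*(pts-[bu,bv]).T); far=pts[d.argmax()]
    print(n,u+x0,v+y0,r,e,"body",bu,bv,ray(f,bu,bv,z),ray(f,u+x0,v+y0,z),"far",far,ray(f,*far,.045),cv2.boundingRect(mm))
for q in((431,190),(420,248)): print(ray(f,*q,.052))
for q in((403,151),(472,162),(379,276),(455,287)): print(ray(f,*q,.056))
E
```

```text
cup 239.04545402526855 183.40909004211426 17.383121490478516 ((26.83002471923828, 23.4622859954834), (32.752891540527344, 33.96358108520508), 138.419921875) body 238.8331503841932 183.44017563117453 [0.62847078 0.2168465  0.05      ] [0.62852055 0.21644206 0.05      ] far [252 195] [0.60645439 0.19270737 0.045     ] (10, 7, 34, 34)
jug 275.0 270.0 20.808752059936523 ((21.48184585571289, 24.364248275756836), (23.448505401611328, 35.271026611328125), 36.83098220825195) body 276.7399267399267 269.1062271062271 [0.46337652 0.14795296 0.052     ] [0.46179681 0.15123773 0.052     ] far [263 287] [0.43082914 0.1748538  0.045     ] (9, 11, 26, 27)
[ 0.60590159 -0.14893323  0.052     ]
[ 0.49563787 -0.12250525  0.052     ]
[ 0.68213177 -0.09812015  0.056     ]
[ 0.65734193 -0.22923106  0.056     ]
[ 0.44509733 -0.04246683  0.056     ]
[ 0.42071444 -0.18340924  0.056     ]
```

View pics/c1.png

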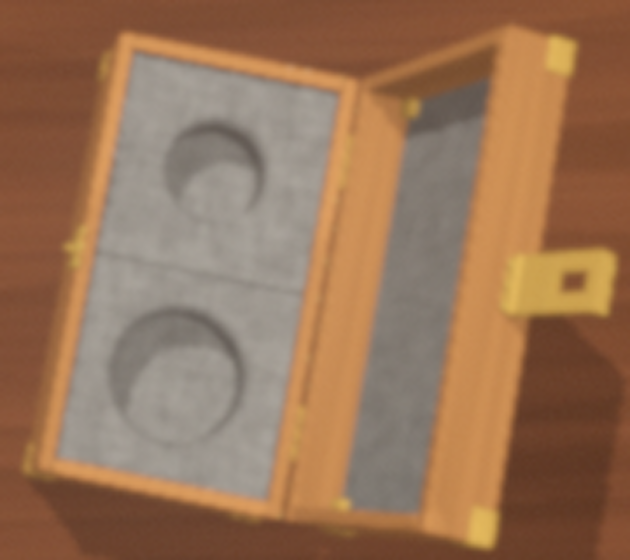

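Upscaled crop: case base corners are near crop (125,35), (355,78), (40,468), (278,515). The wells are centred near (214,171) for the small one and (177,377) for the large one. The hasp lies at the lid's free edge at (560,282).

```bash
python3 - <<'E'
from h import *
f=np.load("top0.npy",allow_pickle=True).item(); s=np.load("scene0.npy",allow_pickle=True).item()
P=lambda c,z: ray(f,370+(c[0]+.5)/3.5-.5,140+(c[1]+.5)/3.5-.5,z)[:2]
cor=np.array([P(c,.056) for c in((125,35),(355,78),(40,468),(278,515))])
sw,lw=P((214,171),.052),P((177,377),.052)
print(cor,"jug well",sw,"cup well",lw,"mid",(sw+lw)/2,cor.mean(0),np.linalg.norm(sw-lw))
for a,b in((cor[2],cor[0]),(cor[3],cor[1]),(lw,sw)): d=b-a; print(np.degrees(np.arctan2(d[1],d[0])),np.linalg.norm(d))
im=s["color"]; hsv=cv2.cvtColor(im,cv2.COLOR_BGR2HSV)
h=hsv[250:300,365:420]; m=((h[...,0]>30)&(h[...,0]<90)&(h[...,2]>90)).astype(np.uint8)
cs,_=cv2.findContours(m,cv2.RETR_EXTERNAL,cv2.CHAIN_APPROX_NONE); x,y,w,hh=cv2.boundingRect(max(cs,key=cv2.contourArea))
print("cup scene bbox",x+365,y+250,w,hh)
a=np.linspace(0,6.28,60); q=np.array([proj(s,[.6285+.033*np.cos(t),.2166+.033*np.sin(t),z]) for t in a for z in(.024,.05)])
print("predicted",q.min(0),q.max(0))
b=np.hstack([cv2.resize(im[190:300,310:430],None,fx=3.3,fy=3.3,interpolation=2),cv2.resize(f["color"][240:350,235:355],None,fx=3.3,fy=3.3,interpolation=2)])
cv2.imwrite("pics/c2.png",b)
E
```

```text
[[ 0.68467166 -0.1027576 ]
 [ 0.6575261  -0.22745899]
 [ 0.44990482 -0.04653534]
 [ 0.4214225  -0.17235455]] jug well [ 0.60881256 -0.14867155] cup well [ 0.49684112 -0.1229692 ] mid [ 0.55282684 -0.13582038] [ 0.55338127 -0.13727662] 0.1148834765208806
-13.46762630160839 0.24140508137525468
-13.137151718177922 0.2424487790361446
-12.927937443721481 0.1148834765208806
cup scene bbox 378 259 30 30
predicted [375.13426028 256.23062262] [406.76011543 285.50026828]
```

View pics/c2.png

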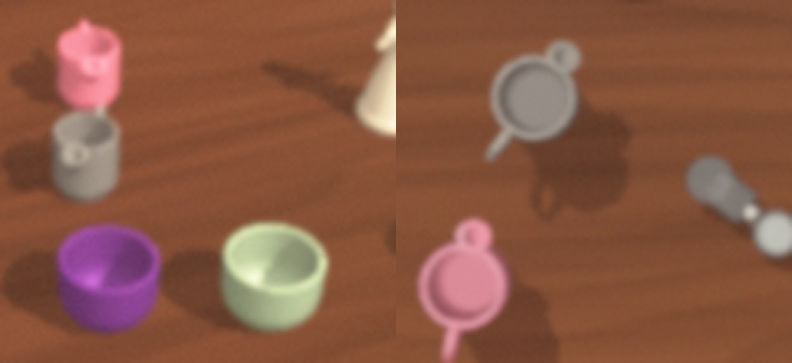

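The jug's handle is the thin bar towards crop (490,157), so its yaw is about 142°. The loop at (565,55) is its spout. Case yaw is about -13.1°, and the tool goes to yaw 167°.

Call:
jog_arm:
  increments:
    - [[0,0,0],-0.1]
    - [[-1,-0.65,0],0]
    - [[-1,-0.65,0],0]
    - [[-1,-0.65,0],0]
    - [[-1,-0.65,0],0]
  claw: 1

```text
clock: 0.6
tool_pos: [0.3032, 0.5514, 0.2559]
ee_rot: [-180.0, -0.0, 167.0]
wrist_force: [0.3, 0.3, 0.4]
grip_width: 0.0853
gripper_force: 0.0
```

Call:
jog_arm:
  increments:
    - [[-1,-0.65,0],0]
    - [[-1,-0.65,0],0]
    - [[-1,-0.65,0],0]
    - [[-1,-0.65,0],0]
    - [[-1,-0.65,0],0]

```text
clock: 1.1
tool_pos: [0.4068, 0.444, 0.256]
ee_rot: [-180.0, -0.0, 167.0]
wrist_force: [0.0, 0.5, -0.4]
grip_width: 0.0855
gripper_force: 0.0
```

Call:
jog_arm:
  increments:
    - [[-1,-0.65,0],0]
    - [[-1,-0.65,0],0]
    - [[-1,-0.65,0],0]
    - [[-1,-0.65,0],0]
    - [[-1,-0.65,0],0]

```text
clock: 1.6
tool_pos: [0.5103, 0.3367, 0.256]
ee_rot: [-180.0, -0.0, 167.0]
wrist_force: [-0.2, 0.4, 0.2]
grip_width: 0.0857
gripper_force: 0.0
```

```bash
cat >> h.py <<'E'
from scipy.spatial.transform import Rotation
def go(x,y,z,yaw=None):
    o=readout.get_obs(); R=Rotation.from_euler('xyz',o['ee_rot'],degrees=True).as_matrix()
    d=R.T@(np.array([x,y,z])-o['tool_pos'])
    print("t",round(o['clock'],2),"pos",o['tool_pos'].round(4),"rot",o['ee_rot'].round(1),"F",o['wrist_force'].round(1),"w",round(o['grip_width'],4))
    print("shares",(d/.025).round(2), "turn" ,None if yaw is None else round(-(yaw-o['ee_rot'][2])/60,3))
E
python3 -c "
from h import *
go(.6285,.218,.12,167)"
```

```text
t 1.6 pos [0.5103 0.3367 0.256 ] rot [-180.   -0.  167.] F [-0.2  0.4  0.2] w 0.0857
shares [-5.68 -3.56  5.44] turn -0.0
```

Call:
jog_arm:
  increments:
    - [[-1,-0.65,0.5],0]
    - [[-1,-0.65,0.7],0]
    - [[-1,-0.65,0.9],0]
    - [[-1,-0.65,1],0]
    - [[-1,-0.6,1],0]

```text
clock: 2.1
tool_pos: [0.614, 0.2305, 0.1526]
ee_rot: [-180.0, -0.0, 167.0]
wrist_force: [-0.5, 1.1, -0.3]
grip_width: 0.0853
gripper_force: 0.0
```

Call:
jog_arm:
  increments:
    - [[-0.68,-0.36,1],0]
    - [[0,0,0.34],0]
    - [[0,0,0],0]
    - [[0,0,0],0]
    - [[0,0,0],0]

```text
clock: 2.6
tool_pos: [0.628, 0.2199, 0.1219]
ee_rot: [179.9, 0.1, 167.0]
wrist_force: [0.6, -0.2, -0.1]
grip_width: 0.0855
gripper_force: 0.0
```

```bash
python3 - <<'E'
from h import *
go(.6285,.218,.05,167)
t=grab_frame("top");s=grab_frame("scene")
a=t["color"][110:250,170:330];b=s["color"][180:320,320:480]
cv2.imwrite("pics/p3.png",np.hstack([cv2.resize(a,(400,350),interpolation=2),cv2.resize(b,(400,350),interpolation=2)]))
for f in(t,s):print(proj(f,[.6285,.218,.12-.025]))
E
```

```text
t 2.6 pos [0.628  0.2199 0.1219] rot [1.799e+02 1.000e-01 1.670e+02] F [ 0.6 -0.2 -0.1] w 0.0855
shares [-0.03 -0.07  2.88] turn 0.001
[234.75098885 178.25550497]
[394.0023375  250.01380455]
```

View pics/p3.png

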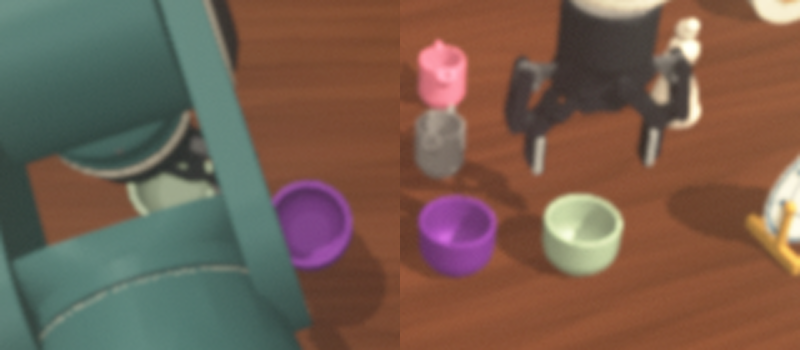

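Left half (top view) is blocked by the arm. In the right half (scene), the open tips at crop (538,173) and (649,163) straddle the cup. They sit about 11 mm higher than a 25 mm nose predicts, so the pads do swing back when open.

Call:
jog_arm:
  increments:
    - [[-0.05,-0.12,0.7],0]
    - [[0,0,0.8],0]
    - [[0,0,0.8],0]
    - [[0,0,0.54],0]
    - [[0,0,0.2],0]

```text
clock: 3.2
tool_pos: [0.6278, 0.2156, 0.0422]
ee_rot: [-179.9, -0.1, 167.0]
wrist_force: [-0.3, 1.0, 0.2]
grip_width: 0.0856
gripper_force: 0.0
```

Call:
jog_arm:
  increments:
    - [[0,0,0],0]
    - [[0,0,0],0]
    - [[0,0,0],0]
    - [[0,0,0],0]
    - [[0,0,0],0]
  claw: -1
  grip_force: 30

```text
clock: 3.7
tool_pos: [0.6289, 0.2159, 0.0451]
ee_rot: [180.0, 0.1, 167.0]
wrist_force: [-0.8, 0.1, 3.9]
grip_width: 0.0653
gripper_force: 33.9
```

Call:
jog_arm:
  increments:
    - [[0,0,0],0]
    - [[0,0,0],0]
    - [[0,0,0],0]
    - [[0,0,-0.2],0]
    - [[0,0,-0.4],0]

```text
clock: 4.2
tool_pos: [0.628, 0.2157, 0.0588]
ee_rot: [-179.9, -0.1, 167.0]
wrist_force: [-0.1, 0.2, -1.6]
grip_width: 0.0651
gripper_force: 33.7
```

```bash
python3 - <<'E'
from h import *
go(.4968,-.1230,.15,167)
s=grab_frame("scene")
cv2.imwrite("pics/p4.png",cv2.resize(s["color"][200:310,340:460],None,fx=4,fy=4,interpolation=2))
E
```

```text
t 4.2 pos [0.628  0.2157 0.0588] rot [-1.799e+02 -1.000e-01  1.670e+02] F [-0.1  0.2 -1.6] w 0.0651
shares [  2.07 -14.38  -3.63] turn -0.0
```

View pics/p4.png

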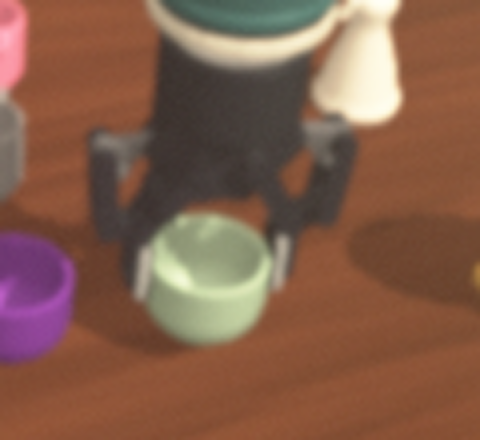

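The cup is held squarely between the pads with its rim at crop (210,250). Both tips sit at about mid-height, and the purple cup is untouched.

Call:
jog_arm:
  increments:
    - [[0,0,-1],0]
    - [[0,-0.3,-1],0]
    - [[0.14,-0.6,-1],0]
    - [[0.14,-0.96,-0.63],0]
    - [[0.14,-0.96,0],0]

```text
clock: 4.75
tool_pos: [0.6029, 0.1492, 0.1533]
ee_rot: [179.9, 0.2, 167.0]
wrist_force: [0.4, -0.5, -1.8]
grip_width: 0.0651
gripper_force: 34.2
```

Call:
jog_arm:
  increments:
    - [[0.14,-0.96,0],0]
    - [[0.14,-0.96,0],0]
    - [[0.14,-0.96,0],0]
    - [[0.14,-0.96,0],0]
    - [[0.14,-0.96,0],0]

```text
clock: 5.25
tool_pos: [0.5579, 0.0357, 0.1505]
ee_rot: [180.0, 0.0, 167.0]
wrist_force: [0.3, 0.3, -2.9]
grip_width: 0.0653
gripper_force: 34.1
```

Call:
jog_arm:
  increments:
    - [[0.14,-0.96,0],0]
    - [[0.14,-0.96,0],0]
    - [[0.14,-0.96,0],0]
    - [[0.14,-0.96,0],0]
    - [[0.14,-0.7,0],0]

```text
clock: 5.75
tool_pos: [0.5152, -0.0713, 0.1505]
ee_rot: [-180.0, 0.0, 167.0]
wrist_force: [0.1, 0.5, -1.0]
grip_width: 0.0653
gripper_force: 34.1
```

Call:
jog_arm:
  increments:
    - [[0.14,-0.5,0],0]
    - [[0,0,0],0]
    - [[0,0,0],0]
    - [[0,0,0],0]
    - [[0,0,0],0]

```text
clock: 6.25
tool_pos: [0.5098, -0.0809, 0.15]
ee_rot: [180.0, -0.0, 167.0]
wrist_force: [-0.4, 0.6, -1.0]
grip_width: 0.0651
gripper_force: 34.1
```

```bash
python3 - <<'E'
from h import *
go(.4968,-.1230,.095,167)
E
```

```text
t 6.25 pos [ 0.5098 -0.0809  0.15  ] rot [180.  -0. 167.] F [-0.4  0.6 -1. ] w 0.0651
shares [ 0.13 -1.76  2.2 ] turn 0.001
```

Call:
jog_arm:
  increments:
    - [[0.06,-0.8,0],0]
    - [[0.07,-0.96,0.4],0]
    - [[0,0,0.8],0]
    - [[0,0,0.4],0]
    - [[0,0,0],0]

```text
clock: 6.75
tool_pos: [0.496, -0.1231, 0.1086]
ee_rot: [180.0, -0.1, 167.0]
wrist_force: [-0.6, 0.4, -0.7]
grip_width: 0.0652
gripper_force: 34.1
```

```bash
python3 - <<'E'
from h import *
go(.4968,-.1230,.073,167)
s=grab_frame("scene");t=grab_frame("top")
cv2.imwrite("pics/p5.png",np.hstack([cv2.resize(s["color"][200:350,130:280],(400,400),interpolation=2),cv2.resize(t["color"][140:300,370:530],(400,400),interpolation=2)]))
a=np.linspace(0,2*np.pi,72)
hs=cv2.cvtColor(s["color"],cv2.COLOR_BGR2HSV)[200:350,130:280]
m=((hs[...,0]>30)&(hs[...,0]<85)&(hs[...,1]>30)&(hs[...,2]>100)).astype(np.uint8)
cs,_=cv2.findContours(m,0,1); print(cv2.boundingRect(max(cs,key=cv2.contourArea)))
E
```

```text
t 6.75 pos [ 0.496  -0.1231  0.1086] rot [ 1.80e+02 -1.00e-01  1.67e+02] F [-0.6  0.4 -0.7] w 0.0652
shares [-0.03  0.01  1.42] turn 0.0
(74, 33, 34, 32)
```

View pics/p5.png

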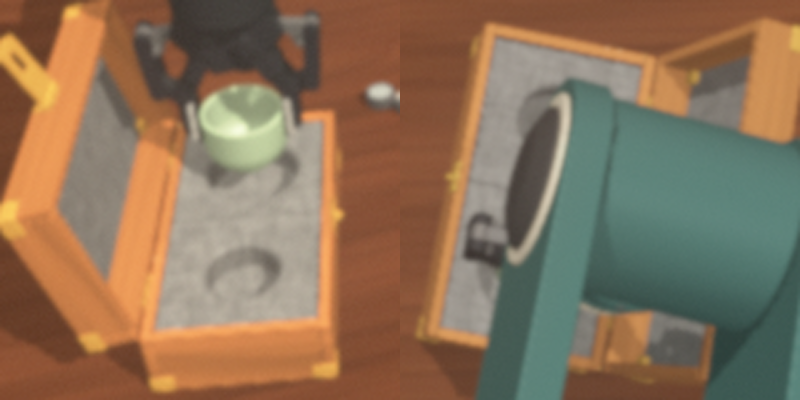

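Left half (scene): the cup is held above the large well, with the well rim showing below it from about (207,180) to (299,180). In the right half (top), the arm covers most of the well.

```bash
python3 - <<'E'
from h import *
s=grab_frame("scene")
for p in((.496,-.1231,.1136),(.496,-.1231,.052)):print(proj(s,p))
a=np.linspace(0,2*np.pi,72)
for z,r in((.052,.036),(.1136,.033)):
    q=np.array([proj(s,[.4968+r*np.cos(t),-.123+r*np.sin(t),z]) for t in a]);print(q.min(0),q.max(0))
E
```

```text
[219.8591235  239.48646994]
[223.83164026 261.58847087]
[207.13131004 251.22553316] [240.57952047 273.01866224]
[203.91601959 230.18542713] [235.86508787 249.7555715 ]
```

Call:
jog_arm:
  increments:
    - [[-0.03,0,0.25],0]
    - [[0,0,0.25],0]
    - [[0,0,0.25],0]
    - [[0,0,0.2],0]
    - [[0,0,0.15],0]

```text
clock: 7.4
tool_pos: [0.4971, -0.1238, 0.0819]
ee_rot: [180.0, -0.0, 167.0]
wrist_force: [-0.6, -0.2, -1.6]
grip_width: 0.0649
gripper_force: 34.2
```

Call:
jog_arm:
  increments:
    - [[0,0,0.12],0]
    - [[0,0,0.06],0]
    - [[0,0,0.05],0]
    - [[0,0,0],0]
    - [[0,0,0],0]

```text
clock: 7.9
tool_pos: [0.4973, -0.1238, 0.0769]
ee_rot: [-180.0, 0.0, 167.0]
wrist_force: [-0.3, -0.8, -0.5]
grip_width: 0.0649
gripper_force: 34.2
```

Call:
jog_arm:
  increments:
    - [[0,0,0.05],0]
    - [[0,0,0.05],0]
    - [[0,0,0],0]
    - [[0,0,0],0]
    - [[0,0,0],0]

```text
clock: 8.4
tool_pos: [0.4972, -0.1238, 0.0744]
ee_rot: [-180.0, 0.0, 167.0]
wrist_force: [0.2, -0.1, -1.6]
grip_width: 0.0653
gripper_force: 34.2
```

Call:
jog_arm:
  increments:
    - [[0,0,0.04],0]
    - [[0,0,0],0]
    - [[0,0,0],0]
    - [[0,0,0],0]
    - [[0,0,0],0]

```text
clock: 8.9
tool_pos: [0.4972, -0.1238, 0.0733]
ee_rot: [-180.0, -0.0, 167.0]
wrist_force: [0.7, 0.1, -0.9]
grip_width: 0.0652
gripper_force: 34.2
```

Call:
jog_arm:
  increments:
    - [[0,0,0.03],0]
    - [[0,0,0],0]
    - [[0,0,0],0]
    - [[0,0,0],0]
    - [[0,0,0],0]

```text
clock: 9.4
tool_pos: [0.4974, -0.1239, 0.0731]
ee_rot: [-180.0, 0.0, 167.0]
wrist_force: [-1.5, 0.4, 5.7]
grip_width: 0.0654
gripper_force: 34.6
```

Call:
jog_arm:
  increments:
    - [[0,0,0.03],0]
    - [[0,0,0],0]
    - [[0,0,0],0]
    - [[0,0,0],0]
    - [[0,0,0],0]

```text
clock: 9.9
tool_pos: [0.4977, -0.1239, 0.0731]
ee_rot: [-180.0, 0.1, 167.0]
wrist_force: [-4.9, 1.5, 13.2]
grip_width: 0.0652
gripper_force: 35.0
```

Call:
jog_arm:
  increments:
    - [[0,0,-0.04],0]
    - [[0,0,0],0]
    - [[0,0,0],0]
    - [[0,0,0],0]
    - [[0,0,0],0]

```text
clock: 10.4
tool_pos: [0.4974, -0.1239, 0.0731]
ee_rot: [180.0, 0.0, 167.0]
wrist_force: [-1.0, -0.4, 5.3]
grip_width: 0.0649
gripper_force: 34.6
```

Call:
jog_arm:
  increments:
    - [[0,0,0],0]
    - [[0,0,0],0]
    - [[0,0,0],0]
    - [[0,0,0],0]
    - [[0,0,0],0]
  claw: 0.78

```text
clock: 10.9
tool_pos: [0.4972, -0.1238, 0.0727]
ee_rot: [180.0, -0.0, 167.0]
wrist_force: [-0.8, 0.2, -0.8]
grip_width: 0.0759
gripper_force: 0.0
```

Call:
jog_arm:
  increments:
    - [[0,0,-0.2],0]
    - [[0,0,-0.4],0]
    - [[0,0,-0.8],0]
    - [[0,0,-1],0]
    - [[0,0,-1],0]

```text
clock: 11.4
tool_pos: [0.4971, -0.1238, 0.1596]
ee_rot: [-180.0, 0.0, 167.0]
wrist_force: [-0.3, -0.8, 0.2]
grip_width: 0.0759
gripper_force: 0.0
```

```bash
python3 - <<'E'
from h import *
f=np.load("top0.npy",allow_pickle=True).item()
p=ray(f,276.8,269.4,.052); print(p)
go(p[0],p[1],.16,142)
E
```

```text
[0.46282451 0.14785204 0.052     ]
t 11.4 pos [ 0.4971 -0.1238  0.1596] rot [-180.    0.  167.] F [-0.3 -0.8  0.2] w 0.0759
shares [ 3.78 10.28 -0.02] turn 0.417
```

Call:
jog_arm:
  increments:
    - [[0.35,0.95,0],0]
    - [[0.35,0.95,0],0]
    - [[0.35,0.95,0],0]
    - [[0.35,0.95,0],0]
    - [[0.35,0.95,0],0]

```text
clock: 11.9
tool_pos: [0.4812, 0.0027, 0.1589]
ee_rot: [180.0, 0.1, 167.0]
wrist_force: [0.0, -0.4, 0.0]
grip_width: 0.0758
gripper_force: 0.0
```

Call:
jog_arm:
  increments:
    - [[0.35,0.95,0],0]
    - [[0.35,0.95,0],0]
    - [[0.35,0.95,0],0]
    - [[0.35,0.95,0],0]
    - [[0.35,0.95,0],0]

```text
clock: 12.4
tool_pos: [0.4653, 0.1283, 0.1589]
ee_rot: [180.0, 0.1, 167.0]
wrist_force: [-0.4, 0.4, 1.0]
grip_width: 0.076
gripper_force: 0.0
```

Call:
jog_arm:
  increments:
    - [[0.28,0.78,0],0]
    - [[0,0,0.2],0.139]
    - [[0,0,0.2],0.139]
    - [[0,0,0.2],0.139]
    - [[0,0,0],0]

```text
clock: 12.9
tool_pos: [0.4629, 0.1479, 0.1431]
ee_rot: [-180.0, -0.0, 141.8]
wrist_force: [-0.3, -0.0, 0.6]
grip_width: 0.076
gripper_force: 0.0
```

```bash
python3 -c "
from h import *
go(.4628,.1479,.048,142)"
```

```text
t 12.9 pos [0.4629 0.1479 0.1431] rot [-180.    -0.   141.8] F [-0.3 -0.   0.6] w 0.076
shares [ 0.  -0.   3.8] turn -0.003
```

Call:
jog_arm:
  increments:
    - [[0,0,0.9],0]
    - [[0,0,1],0]
    - [[0,0,1],0]
    - [[0,0,0.6],0]
    - [[0,0,0.3],0]

```text
clock: 13.4
tool_pos: [0.4628, 0.1478, 0.0472]
ee_rot: [-180.0, -0.0, 142.1]
wrist_force: [0.7, -0.3, 0.6]
grip_width: 0.0759
gripper_force: 0.0
```

Call:
jog_arm:
  increments:
    - [[0,0,0],0]
    - [[0,0,0],0]
    - [[0,0,0],0]
    - [[0,0,0],0]
    - [[0,0,0],0]
  claw: -1

```text
clock: 13.9
tool_pos: [0.4637, 0.1481, 0.0492]
ee_rot: [179.9, 0.1, 142.0]
wrist_force: [-0.9, -1.5, 6.4]
grip_width: 0.0472
gripper_force: 31.7
```

Call:
jog_arm:
  increments:
    - [[0,0,0],0]
    - [[0,0,0],0]
    - [[0,0,0],0]
    - [[0,0,0],0]
    - [[0,0,0],0]

```text
clock: 14.4
tool_pos: [0.4638, 0.1481, 0.0493]
ee_rot: [179.9, 0.1, 142.0]
wrist_force: [-1.8, -0.8, 8.0]
grip_width: 0.047
gripper_force: 31.7
```

Call:
jog_arm:
  increments:
    - [[0,0,-0.4],0]
    - [[0,0,-0.8],0]
    - [[0,0,-1],0]
    - [[0,0,-1],0]
    - [[0,0,-0.8],0]

```text
clock: 14.9
tool_pos: [0.4631, 0.1479, 0.1502]
ee_rot: [179.9, 0.1, 142.0]
wrist_force: [0.1, 0.5, -2.8]
grip_width: 0.0473
gripper_force: 31.4
```

```bash
python3 - <<'E'
from h import *
s=grab_frame("scene")
cv2.imwrite("pics/p6.png",np.hstack([cv2.resize(s["color"][130:260,270:400],(400,400),interpolation=2),cv2.resize(s["color"][200:350,130:280],(400,400),interpolation=2)]))
go(.6088,-.1487,.15,142)
E
```

```text
t 14.95 pos [0.4641 0.1482 0.1534] rot [179.8   0.2 142. ] F [1.3 0.7 3.9] w 0.0471
shares [-11.87  -5.79   0.15] turn -0.0
```

View pics/p6.png

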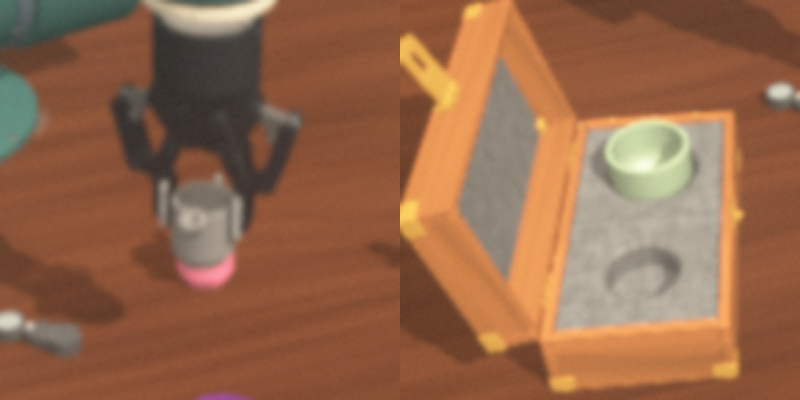

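Left half: the jug is gripped upright at crop (203,225). Right half: the cup sits upright in the large well at crop (648,160).

Call:
jog_arm:
  increments:
    - [[-0.5,-0.25,0],0]
    - [[-0.95,-0.46,0],0]
    - [[-0.95,-0.46,0],0]
    - [[-0.95,-0.46,0],0]
    - [[-0.95,-0.46,0],0]

```text
clock: 15.45
tool_pos: [0.5156, 0.0387, 0.1468]
ee_rot: [-179.9, -0.1, 142.0]
wrist_force: [-0.2, 1.4, -1.4]
grip_width: 0.0468
gripper_force: 31.4
```

Call:
jog_arm:
  increments:
    - [[-0.95,-0.46,0],0]
    - [[-0.95,-0.46,0],0]
    - [[-0.95,-0.46,0],0]
    - [[-0.95,-0.46,0],0]
    - [[-0.95,-0.46,0],0]

```text
clock: 15.95
tool_pos: [0.5735, -0.0798, 0.1466]
ee_rot: [-180.0, -0.1, 142.0]
wrist_force: [0.4, 0.6, -1.3]
grip_width: 0.0474
gripper_force: 31.4
```

Call:
jog_arm:
  increments:
    - [[-0.95,-0.46,0],0]
    - [[-0.95,-0.46,0],0]
    - [[-0.6,-0.3,0],0]
    - [[0,0,0],0]
    - [[0,0,0],0]

```text
clock: 16.45
tool_pos: [0.6037, -0.1406, 0.1471]
ee_rot: [-180.0, -0.1, 141.9]
wrist_force: [-0.1, 0.1, -1.3]
grip_width: 0.0472
gripper_force: 31.4
```

```bash
python3 -c "
from h import *
go(.6088,-.1487,.090,142)"
```

```text
t 16.45 pos [ 0.6037 -0.1406  0.1471] rot [-1.800e+02 -1.000e-01  1.419e+02] F [-0.1  0.1 -1.3] w 0.0472
shares [-0.37 -0.13  2.28] turn -0.001
```

Call:
jog_arm:
  increments:
    - [[-0.36,-0.15,0.3],0]
    - [[0,0,0.5],0]
    - [[0,0,0.5],0]
    - [[0,0,0.3],0]
    - [[0,0,0],0]

```text
clock: 16.95
tool_pos: [0.6081, -0.1485, 0.1058]
ee_rot: [-179.9, -0.1, 142.0]
wrist_force: [0.3, 0.2, -1.3]
grip_width: 0.0473
gripper_force: 31.4
```

```bash
python3 - <<'E'
from h import *
go(.6088,-.149,.078,142)
s=grab_frame("scene")
cv2.imwrite("pics/p7.png",cv2.resize(s["color"][220:340,160:290],None,fx=4,fy=4,interpolation=2))
a=np.linspace(0,2*np.pi,72)
for z,r in((.052,.027),(.111,.024)):
    q=np.array([proj(s,[.6088+r*np.cos(t),-.149+r*np.sin(t),z]) for t in a]);print((q.min(0)-[160,220])*4,(q.max(0)-[160,220])*4)
E
```

```text
t 16.95 pos [ 0.6081 -0.1485  0.1058] rot [-1.799e+02 -1.000e-01  1.420e+02] F [ 0.3  0.2 -1.3] w 0.0473
shares [-0.04  0.    1.11] turn -0.0
[186.09621991 280.81295927] [296.67659912 360.01260024]
[172.6925544  198.54564764] [275.35475704 268.12417937]
```

View pics/p7.png

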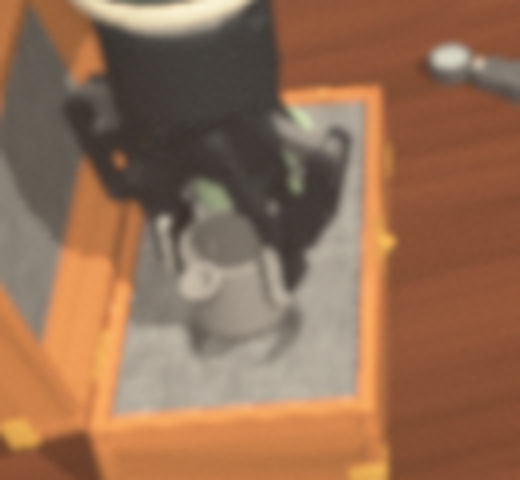

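The jug hangs over the small well, which shows from (188,350) to (302,310). Its offset from prediction matches the well's, so it is aligned.

Call:
jog_arm:
  increments:
    - [[-0.04,0,0.25],0]
    - [[0,0,0.25],0]
    - [[0,0,0.2],0]
    - [[0,0,0.15],0]
    - [[0,0,0.08],0]

```text
clock: 17.5
tool_pos: [0.6095, -0.1496, 0.084]
ee_rot: [-180.0, -0.0, 142.0]
wrist_force: [-0.4, 0.4, -2.2]
grip_width: 0.0471
gripper_force: 31.4
```

Call:
jog_arm:
  increments:
    - [[0,0,0.06],0]
    - [[0,0,0],0]
    - [[0,0,0],0]
    - [[0,0,0],0]
    - [[0,0,0],0]

```text
clock: 18.0
tool_pos: [0.6097, -0.1496, 0.0832]
ee_rot: [180.0, 0.0, 142.0]
wrist_force: [-0.5, 0.2, -1.6]
grip_width: 0.0471
gripper_force: 31.4
```

Call:
jog_arm:
  increments:
    - [[0,0,0.05],0]
    - [[0,0,0],0]
    - [[0,0,0],0]
    - [[0,0,0],0]
    - [[0,0,0],0]

```text
clock: 18.5
tool_pos: [0.6096, -0.1496, 0.0819]
ee_rot: [-180.0, 0.0, 142.0]
wrist_force: [-0.8, -0.3, -1.9]
grip_width: 0.0467
gripper_force: 31.4
```

Expect contact near 0.077; continuing in small steps.

Call:
jog_arm:
  increments:
    - [[0,0,0.05],0]
    - [[0,0,0.05],0]
    - [[0,0,0.04],0]
    - [[0,0,0],0]
    - [[0,0,0],0]

```text
clock: 19.0
tool_pos: [0.6096, -0.1496, 0.0782]
ee_rot: [-180.0, -0.0, 142.0]
wrist_force: [-0.5, -0.2, -2.3]
grip_width: 0.0475
gripper_force: 31.4
```

Call:
jog_arm:
  increments:
    - [[0,0,0.03],0]
    - [[0,0,0],0]
    - [[0,0,0],0]
    - [[0,0,0],0]
    - [[0,0,0],0]

```text
clock: 19.5
tool_pos: [0.6096, -0.1496, 0.0776]
ee_rot: [180.0, 0.0, 142.0]
wrist_force: [0.4, -0.6, -1.3]
grip_width: 0.0468
gripper_force: 31.4
```

Call:
jog_arm:
  increments:
    - [[0,0,0.03],0]
    - [[0,0,0],0]
    - [[0,0,0],0]
    - [[0,0,0],0]
    - [[0,0,0],0]

```text
clock: 20.0
tool_pos: [0.6097, -0.1497, 0.0773]
ee_rot: [180.0, 0.0, 142.0]
wrist_force: [-2.4, 1.2, 5.9]
grip_width: 0.0471
gripper_force: 31.9
```

Call:
jog_arm:
  increments:
    - [[0,0,0.02],0]
    - [[0,0,0],0]
    - [[0,0,0],0]
    - [[0,0,0],0]
    - [[0,0,0],0]

```text
clock: 20.5
tool_pos: [0.6098, -0.1497, 0.0773]
ee_rot: [180.0, 0.0, 142.0]
wrist_force: [-5.0, 0.4, 10.1]
grip_width: 0.0468
gripper_force: 32.3
```

Call:
jog_arm:
  increments:
    - [[0,0,-0.03],0]
    - [[0,0,0],0]
    - [[0,0,0],0]
    - [[0,0,0],0]
    - [[0,0,0],0]
  claw: 0.4

```text
clock: 21.0
tool_pos: [0.6096, -0.1496, 0.0769]
ee_rot: [-180.0, -0.0, 142.0]
wrist_force: [-0.6, 0.3, 0.5]
grip_width: 0.0596
gripper_force: 0.0
```

Call:
jog_arm:
  increments:
    - [[0,0,-0.2],0]
    - [[0,0,-0.4],0]
    - [[0,0,-0.8],0]
    - [[0,0,-1],0]
    - [[0,0,-1],0]

```text
clock: 21.5
tool_pos: [0.6096, -0.1496, 0.1639]
ee_rot: [180.0, 0.0, 142.0]
wrist_force: [0.2, -0.2, 0.1]
grip_width: 0.06
gripper_force: 0.0
```

Call:
jog_arm:
  increments:
    - [[0,0,-1],-0.139]
    - [[0,0,-1],-0.139]
    - [[0,0,-1],-0.139]
    - [[0,0,-1],0]
    - [[0,0,0],0]
  claw: -1

```text
clock: 22.0
tool_pos: [0.6103, -0.1498, 0.2672]
ee_rot: [-180.0, 0.3, 167.0]
wrist_force: [0.5, 0.7, -0.4]
grip_width: -0.0002
gripper_force: 0.0
```

```bash
cat >> h.py <<'E'
C=np.array([.5531,-.1366]); CY=np.radians(-13.1)
ux=np.array([np.cos(CY),np.sin(CY)]); uy=np.array([-ux[1],ux[0]])
def W(xc,yc): return C+xc*ux+yc*uy
E
python3 - <<'E'
from h import *
x,y=W(-.065,-.066-.066-.045); print(x,y)
go(x,y,.26,166.9)
f=grab_frame("top"); s=grab_frame("scene")
cv2.imwrite("pics/p8.png",np.hstack([cv2.resize(s["color"][190:350,120:280],(400,400),interpolation=2),cv2.resize(f["color"][140:300,370:550],(450,400),interpolation=2)[:,:400]]))
E
```

```text
0.4496742807105384 -0.29426141122499655
t 22.0 pos [ 0.6103 -0.1498  0.2672] rot [-180.     0.3  167. ] F [ 0.5  0.7 -0.4] w -0.0002
shares [ 4.96 -7.08  0.26] turn 0.002
```

View pics/p8.png

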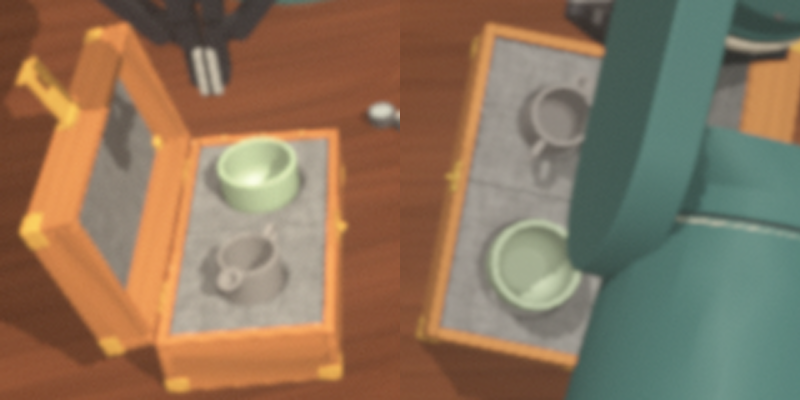

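Both pieces stand upright in their wells: cup at crop (258,175), jug at (250,270). The fingers are shut and clear above the case. Now I'll work out the lid and hasp angles from the pixel positions.

```bash
python3 - <<'E'
from h import *
f=np.load("top0.npy",allow_pickle=True).item(); s=np.load("scene0.npy",allow_pickle=True).item()
def lid(xc,sv,n,th): 
    y=-.066+sv*np.cos(th)-n*np.sin(th); z=.056+sv*np.sin(th)+n*np.cos(th); return np.r_[W(xc,y),z]
for th in(1.7,1.8,1.9): print(th,"lid outer edge corners top",proj(f,lid(-.122,.132,.036,th)).round(),proj(f,lid(.122,.132,.036,th)).round(),"scene",proj(s,lid(-.122,.132,.036,th)).round(),proj(s,lid(.122,.132,.036,th)).round())
th=1.8; print("pin",proj(f,lid(0,.135,.024,th)),proj(s,lid(0,.135,.024,th)))
for ph in(1.57,1.8,2.0,2.2,2.4): print(ph,proj(f,lid(0,.135+.048*np.sin(ph),.024-.048*np.cos(ph),th)).round(1),proj(s,lid(0,.135+.048*np.sin(ph),.024-.048*np.cos(ph),th)).round(1))
for h,n in((cv2.cvtColor(f["color"],cv2.COLOR_BGR2HSV)[195:250,505:560],(505,195)),(cv2.cvtColor(s["color"],cv2.COLOR_BGR2HSV)[205:245,115:165],(115,205))):
    m=((h[...,0]>18)&(h[...,0]<32)&(h[...,1]>110)&(h[...,2]>120)).astype(np.uint8); c,_=cv2.findContours(m,0,1)
    c=max(c,key=cv2.contourArea)+np.array(n); print(cv2.minAreaRect(c),cv2.boundingRect(c))
E
```

```text
1.7 lid outer edge corners top [503. 294.] [527. 149.] scene [160. 199.] [134. 279.]
1.8 lid outer edge corners top [509. 296.] [533. 152.] scene [154. 202.] [128. 282.]
1.9 lid outer edge corners top [515. 297.] [538. 154.] scene [149. 205.] [122. 286.]
pin [516.16884713 220.91168323] [147.78179623 234.55257733]
1.57 [535.4 218.2] [135.4 214.6]
1.8 [540.9 219.9] [130.1 216.6]
2.0 [544.6 221.4] [126.2 219.2]
2.2 [547.  222.8] [123.3 222.3]
2.4 [548.1 224.1] [121.4 226. ]
((529.0, 220.5), (17.0, 32.0), 90.0) (513, 212, 33, 18)
((144.796142578125, 230.88076782226562), (15.523924827575684, 8.068933486938477), 52.12501525878906) (139, 224, 12, 16)
```

Call:
jog_arm:
  increments:
    - [[1,-1,0],0]
    - [[1,-1,0],0]
    - [[1,-1,0],0]
    - [[1,-1,0],0]
    - [[0.9,-1,0],0]

```text
clock: 22.6
tool_pos: [0.4605, -0.2441, 0.2611]
ee_rot: [180.0, -0.1, 167.0]
wrist_force: [0.0, -0.5, 0.1]
grip_width: 0.0001
gripper_force: 0.0
```

Call:
jog_arm:
  increments:
    - [[0,-1,0],0]
    - [[0,-1,0],0]
    - [[0,-0.4,0],0]
    - [[0,0,0],0]
    - [[0,0,0],0]

```text
clock: 23.1
tool_pos: [0.4487, -0.3017, 0.2616]
ee_rot: [180.0, -0.0, 167.0]
wrist_force: [1.0, 0.3, -0.5]
grip_width: 0.0002
gripper_force: 0.0
```

```bash
python3 - <<'E'
from h import *
p=readout.get_obs()['tool_pos']; d=p[:2]-C; print("case xy",d@ux,d@uy)
x,y=W(-.065,-.160); go(x,y,.175,166.9)
pr=None
for deg in (100,95,90,80,70,60,50,40,30,20,10,5,0):
    t=np.radians(deg); print(deg,"corner y_case,tcp z",(-.066+.105*np.cos(t)-.036*np.sin(t)).round(4),(.056+.105*np.sin(t)+.036*np.cos(t)+.025).round(4))
E
```

```text
case xy -0.06425216434815989 -0.18449228596472178
t 23.1 pos [ 0.4487 -0.3017  0.2616] rot [180.  -0. 167.] F [ 1.   0.3 -0.5] w 0.0002
shares [0.03 0.98 3.46] turn 0.001
100 corner y_case,tcp z -0.1197 0.1782
95 corner y_case,tcp z -0.111 0.1825
90 corner y_case,tcp z -0.102 0.186
80 corner y_case,tcp z -0.0832 0.1907
70 corner y_case,tcp z -0.0639 0.192
60 corner y_case,tcp z -0.0447 0.1899
50 corner y_case,tcp z -0.0261 0.1846
40 corner y_case,tcp z -0.0087 0.1761
30 corner y_case,tcp z 0.0069 0.1647
20 corner y_case,tcp z 0.0204 0.1507
10 corner y_case,tcp z 0.0312 0.1347
5 corner y_case,tcp z 0.0355 0.126
0 corner y_case,tcp z 0.039 0.117
```

Call:
jog_arm:
  increments:
    - [[0,0,0.8],0]
    - [[0,0,1],0]
    - [[0,0.3,1],0]
    - [[0,0.4,0.66],0]
    - [[0,0.28,0],0]

```text
clock: 23.6
tool_pos: [0.4538, -0.2766, 0.1733]
ee_rot: [179.9, -0.2, 167.0]
wrist_force: [0.5, 0.5, -0.1]
grip_width: -0.0001
gripper_force: 0.0
```

Call:
jog_arm:
  increments:
    - [[0,0.21,-0.03],0]
    - [[0,0.21,-0.03],0]
    - [[0,0.21,-0.03],0]
    - [[0,0.21,-0.03],0]
    - [[0,0.21,-0.03],0]

```text
clock: 24.1
tool_pos: [0.4605, -0.2535, 0.1811]
ee_rot: [-179.9, 0.1, 167.0]
wrist_force: [-1.4, -6.0, 5.6]
grip_width: 0.0003
gripper_force: 3.8
```

Call:
jog_arm:
  increments:
    - [[0,0.35,-0.15],0]
    - [[0,0.35,-0.15],0]
    - [[0,0.37,-0.1],0]
    - [[0,0.37,-0.1],0]
    - [[0,0.38,-0.03],0]

```text
clock: 24.6
tool_pos: [0.4705, -0.208, 0.1933]
ee_rot: [-180.0, 0.0, 167.0]
wrist_force: [-0.9, -4.1, 5.0]
grip_width: -0.0002
gripper_force: 2.8
```

```bash
python3 - <<'E'
from h import *
p=readout.get_obs()['tool_pos']; d=p[:2]-C; print("case xy",d@ux,d@uy,p[2])
E
```

```text
case xy -0.06423079369398102 -0.08828770102085635 0.19325198234567528
```

Call:
jog_arm:
  increments:
    - [[0,0.38,0],0]
    - [[0,0.38,0.05],0]
    - [[0,0.38,0.06],0]
    - [[0,0.37,0.11],0]
    - [[0,0.37,0.13],0]

```text
clock: 25.1
tool_pos: [0.4812, -0.1619, 0.1845]
ee_rot: [180.0, 0.1, 167.0]
wrist_force: [0.3, -2.1, 5.9]
grip_width: -0.0002
gripper_force: 2.5
```

Call:
jog_arm:
  increments:
    - [[0,0.35,0.17],0]
    - [[0,0.35,0.18],0]
    - [[0,0.31,0.23],0]
    - [[0,0.31,0.25],0]
    - [[0,0.27,0.28],0]

```text
clock: 25.6
tool_pos: [0.4902, -0.1229, 0.1566]
ee_rot: [180.0, 0.1, 167.0]
wrist_force: [1.5, 0.2, 5.0]
grip_width: 0.0
gripper_force: 2.2
```

```bash
python3 - <<'E'
from h import *
p=readout.get_obs()['tool_pos']; d=p[:2]-C; print("case xy",d@ux,d@uy,p[2])
E
```

```text
case xy -0.06439181149458252 -0.0008776599540532425 0.15655354720047643
```

Call:
jog_arm:
  increments:
    - [[0,0.17,0.2],0]
    - [[0,0.15,0.18],0]
    - [[0,0.14,0.18],0]
    - [[0,0.13,0.18],0]
    - [[0,0.1,0.14],0]

```text
clock: 26.1
tool_pos: [0.4937, -0.1069, 0.1337]
ee_rot: [180.0, -0.0, 167.0]
wrist_force: [1.4, 1.2, 3.4]
grip_width: -0.0002
gripper_force: 1.7
```

Call:
jog_arm:
  increments:
    - [[0,0.05,0.1],0]
    - [[0,0.04,0.1],0]
    - [[0,0.04,0.1],0]
    - [[0,0.03,0.08],0]
    - [[0,0.03,0.08],0]

```text
clock: 26.6
tool_pos: [0.4947, -0.1025, 0.1224]
ee_rot: [180.0, -0.0, 167.0]
wrist_force: [0.8, 3.2, 4.1]
grip_width: -0.0004
gripper_force: 2.0
```

Call:
jog_arm:
  increments:
    - [[0,0.02,0.06],0]
    - [[0,0.02,0.05],0]
    - [[0,0.01,0.04],0]
    - [[0,0.01,0.03],0]
    - [[0,0,0],0]

```text
clock: 27.1
tool_pos: [0.495, -0.1011, 0.1179]
ee_rot: [-180.0, -0.0, 167.0]
wrist_force: [0.7, 2.0, 1.7]
grip_width: -0.0002
gripper_force: 0.9
```

Call:
jog_arm:
  increments:
    - [[0,0,0.03],0]
    - [[0,0,0.03],0]
    - [[0,0,0],0]
    - [[0,0,0],0]
    - [[0,0,0],0]

```text
clock: 27.6
tool_pos: [0.4951, -0.1011, 0.117]
ee_rot: [180.0, 0.0, 167.0]
wrist_force: [-1.5, 2.7, 8.5]
grip_width: 0.0001
gripper_force: 4.1
```

Call:
jog_arm:
  increments:
    - [[0,0,0.03],0]
    - [[0,0,0],0]
    - [[0,0,0],0]
    - [[0,0,0],0]
    - [[0,0,0],0]

```text
clock: 28.1
tool_pos: [0.4952, -0.1011, 0.1169]
ee_rot: [-180.0, 0.0, 167.0]
wrist_force: [-5.3, 4.8, 16.7]
grip_width: -0.0001
gripper_force: 8.0
```

Lid is shut: the tip sits at z 0.092 with firm contact. Next I'll rise, go out beyond the hasp and turn 90° so the knuckles stay clear of the lid.

Call:
jog_arm:
  increments:
    - [[0,0,-0.1],0]
    - [[0,0,-0.6],0]
    - [[0,0,-1],0]
    - [[-0.6,0.8,-0.5],0]
    - [[-1,1,0],0]

```text
clock: 28.6
tool_pos: [0.545, -0.0666, 0.1743]
ee_rot: [-180.0, 0.2, 166.9]
wrist_force: [0.9, -0.8, 0.2]
grip_width: -0.0001
gripper_force: 0.0
```

Call:
jog_arm:
  increments:
    - [[-1,1,0],0]
    - [[0,0.8,0],0]
    - [[0,0,0],0]
    - [[0,0,0],0]
    - [[0,0,0],0]

```text
clock: 29.1
tool_pos: [0.5784, -0.0287, 0.1712]
ee_rot: [-180.0, 0.0, 167.0]
wrist_force: [0.3, -0.4, 0.1]
grip_width: -0.0004
gripper_force: 0.0
```

```bash
cat >> h.py <<'E'
def cs():
    o=readout.get_obs(); p=o['tool_pos']; d=p[:2]-C; F=o['wrist_force']
    print("t",round(o['clock'],2),"case xyz mm",(1e3*np.r_[d@ux,d@uy,p[2]]).round(1),"F case",np.r_[F[:2]@ux,F[:2]@uy,F[2]].round(1),o['ee_rot'].round(1))
E
python3 - <<'E'
from h import *
cs(); print(readout.get_obs()['joints'].round(0))
f=grab_frame("top"); h=cv2.cvtColor(f["color"],cv2.COLOR_BGR2HSV)
m=((h[...,0]>18)&(h[...,0]<32)&(h[...,1]>110)&(h[...,2]>120)).astype(np.uint8)[140:300,330:480]; c,_=cv2.findContours(m,0,1)
print([ (cv2.contourArea(k),np.array(cv2.boundingRect(k))+[330,140,0,0]) for k in c if cv2.contourArea(k)>15])
for ph in (114,90,100): 
    a=np.radians(ph);print(ph,[proj(f,np.r_[W(xx,.069+.047*np.sin(a)),.08-.047*np.cos(a)]).round(1) for xx in(-.014,.014)])
E
```

```text
t 29.1 case xyz mm [  0.2 110.9 171.2] F case [ 0.4 -0.3  0.1] [-180.    0.  167.]
[ -5.  -3. 101.  -0.  83. -82.]
[(165.5, array([369, 199,  27,  17]))]
114 [array([369.6, 209.1]), array([372.5, 194.1])]
90 [array([366.2, 210.3]), array([369.1, 195.6])]
100 [array([367.1, 209.7]), array([370. , 194.8])]
```

Call:
jog_arm:
  increments:
    - [[0,0,0],0.14]
    - [[0,0,0],0.14]
    - [[0,0,0],0.14]
    - [[0,0,0],0.14]
    - [[0,0,0],0.14]

```text
clock: 29.65
tool_pos: [0.5784, -0.0288, 0.1711]
ee_rot: [180.0, 0.0, 124.6]
wrist_force: [0.2, -0.7, -0.4]
grip_width: 0.0001
gripper_force: 0.0
```

Call:
jog_arm:
  increments:
    - [[0,0,0],0.14]
    - [[0,0,0],0.14]
    - [[0,0,0],0.14]
    - [[0,0,0],0.14]
    - [[0,0,0],0.14]

```text
clock: 30.15
tool_pos: [0.5784, -0.0288, 0.1711]
ee_rot: [180.0, 0.0, 82.6]
wrist_force: [-0.4, 0.8, 0.1]
grip_width: 0.0003
gripper_force: 0.0
```

Call:
jog_arm:
  increments:
    - [[0,0,0.5],0.1]
    - [[0,0,0.5],0]
    - [[0,0,0],0]
    - [[0,0,0],0]
    - [[0,0,0],0]

```text
clock: 30.65
tool_pos: [0.5788, -0.0282, 0.1463]
ee_rot: [180.0, -0.0, 77.1]
wrist_force: [1.0, 0.1, -0.3]
grip_width: -0.0001
gripper_force: 0.0
```

```bash
python3 -c "
from h import *
cs()"
```

```text
t 30.65 case xyz mm [  0.5 111.4 146.3] F case [ 1.   0.3 -0.3] [180.   -0.   77.1]
```

Call:
jog_arm:
  increments:
    - [[0,0,0.25],0]
    - [[0,0,0.25],0]
    - [[0,0,0.25],0]
    - [[0,0,0.25],0]
    - [[0,0,0.25],0]

```text
clock: 31.15
tool_pos: [0.5786, -0.028, 0.1139]
ee_rot: [-180.0, -0.0, 77.0]
wrist_force: [-0.9, 0.1, -0.2]
grip_width: -0.0001
gripper_force: 0.2
```

Call:
jog_arm:
  increments:
    - [[0.04,0,0.25],0]
    - [[0,0,0.25],0]
    - [[0,0,0.25],0]
    - [[0,0,0.25],0]
    - [[0,0,0.2],0]

```text
clock: 31.65
tool_pos: [0.5788, -0.0271, 0.084]
ee_rot: [-180.0, 0.0, 77.0]
wrist_force: [-0.6, -0.4, 1.3]
grip_width: -0.0002
gripper_force: 0.4
```

```bash
python3 -c "
from h import *
cs()"
```

```text
t 31.65 case xyz mm [  0.3 112.5  84. ] F case [-0.5 -0.6  1.3] [-180.    0.   77.]
```

Call:
jog_arm:
  increments:
    - [[-0.06,0,0.18],0]
    - [[-0.1,0,0.17],0]
    - [[-0.13,0,0.16],0]
    - [[-0.14,0,0.14],0]
    - [[-0.15,0,0.11],0]

```text
clock: 32.15
tool_pos: [0.5757, -0.0418, 0.0657]
ee_rot: [180.0, 0.0, 77.0]
wrist_force: [-2.1, -3.5, 7.3]
grip_width: 0.0002
gripper_force: 3.5
```

Call:
jog_arm:
  increments:
    - [[0,0,-0.1],0]
    - [[0.4,0,0],0]
    - [[0.3,0,0.2],0]
    - [[0,0,0.15],0]
    - [[0,0,0],0]

```text
clock: 32.65
tool_pos: [0.5792, -0.0235, 0.0583]
ee_rot: [-179.9, 0.0, 77.0]
wrist_force: [-0.9, 0.4, -0.8]
grip_width: 0.0001
gripper_force: 0.0
```

```bash
python3 -c "
from h import *
cs()"
```

```text
t 32.65 case xyz mm [ -0.2 116.   58.3] F case [-1.   0.2 -0.8] [-179.9    0.    77. ]
```

Call:
jog_arm:
  increments:
    - [[-0.2,0,0],0]
    - [[-0.2,0,0.02],0]
    - [[-0.15,0,0.05],0]
    - [[-0.15,0,0.05],0]
    - [[-0.1,0,0.03],0]

```text
clock: 33.15
tool_pos: [0.575, -0.0441, 0.0554]
ee_rot: [180.0, -0.0, 77.0]
wrist_force: [1.0, 0.8, -0.8]
grip_width: 0.0001
gripper_force: 0.3
```

Call:
jog_arm:
  increments:
    - [[-0.06,0,0.02],0]
    - [[-0.06,0,0.02],0]
    - [[-0.04,0,0.02],0]
    - [[0,0,0],0]
    - [[0,0,0],0]

```text
clock: 33.65
tool_pos: [0.5742, -0.0475, 0.0541]
ee_rot: [180.0, 0.0, 77.0]
wrist_force: [-0.4, 0.0, 0.2]
grip_width: -0.0002
gripper_force: 0.0
```

```bash
python3 -c "
from h import *
cs()"
```

```text
t 33.65 case xyz mm [ 0.3 91.6 54.1] F case [-0.4 -0.1  0.2] [180.   0.  77.]
```

Call:
jog_arm:
  increments:
    - [[-0.04,0,0.01],0]
    - [[-0.04,0,0.01],0]
    - [[0,0,0],0]
    - [[0,0,0],0]
    - [[0,0,0],0]

```text
clock: 34.15
tool_pos: [0.5737, -0.0495, 0.0535]
ee_rot: [-180.0, 0.0, 77.0]
wrist_force: [0.1, -0.9, 0.1]
grip_width: -0.0001
gripper_force: 0.0
```

Call:
jog_arm:
  increments:
    - [[-0.04,0,0.01],0]
    - [[0,0,0],0]
    - [[0,0,0],0]
    - [[0,0,0],0]
    - [[0,0,0],0]

```text
clock: 34.65
tool_pos: [0.5735, -0.0504, 0.0533]
ee_rot: [180.0, 0.0, 77.0]
wrist_force: [-0.6, -0.0, 0.1]
grip_width: 0.0001
gripper_force: 0.0
```

Call:
jog_arm:
  increments:
    - [[-0.04,0,0],0]
    - [[0,0,0],0]
    - [[0,0,0],0]
    - [[0,0,0],0]
    - [[0,0,0],0]

```text
clock: 35.15
tool_pos: [0.5733, -0.0512, 0.0533]
ee_rot: [-180.0, -0.0, 77.0]
wrist_force: [1.5, 4.9, -1.7]
grip_width: -0.0001
gripper_force: 2.6
```

```bash
python3 -c "
from h import *
cs()"
```

```text
t 35.15 case xyz mm [ 0.3 87.8 53.3] F case [ 0.4  5.1 -1.7] [-180.   -0.   77.]
```

Call:
jog_arm:
  increments:
    - [[-0.03,0,0.02],0]
    - [[0,0,0],0]
    - [[0,0,0],0]
    - [[0,0,0],0]
    - [[0,0,0],0]

```text
clock: 35.65
tool_pos: [0.5733, -0.0516, 0.0531]
ee_rot: [180.0, -0.1, 77.0]
wrist_force: [1.3, 8.7, 3.1]
grip_width: -0.0
gripper_force: 4.4
```

Call:
jog_arm:
  increments:
    - [[0.1,0,0],0]
    - [[0.5,0,0],0]
    - [[1,0,0],0]
    - [[0.5,0,-1],0]
    - [[0,0,-1],0]

```text
clock: 36.15
tool_pos: [0.5848, 0.0008, 0.1027]
ee_rot: [-179.9, 0.0, 77.1]
wrist_force: [0.9, -0.3, 0.3]
grip_width: 0.0
gripper_force: 0.0
```

Call:
jog_arm:
  increments:
    - [[1,0,-1],0]
    - [[1,0,-1],0]
    - [[1,0,-1],0]
    - [[1,0,0],0]
    - [[1,0,0],0]

```text
clock: 36.65
tool_pos: [0.6135, 0.1224, 0.1788]
ee_rot: [179.9, -0.0, 77.0]
wrist_force: [0.1, -1.1, 0.0]
grip_width: -0.0002
gripper_force: 0.0
```

```bash
python3 - <<'E'
from h import *
cs()
for n,roi in(("top",(330,140,490,310)),("scene",(150,190,300,360))):
    f=grab_frame(n); h=cv2.cvtColor(f["color"],cv2.COLOR_BGR2HSV); x0,y0,x1,y1=roi
    m=((h[...,0]>18)&(h[...,0]<32)&(h[...,1]>110)&(h[...,2]>120)).astype(np.uint8)[y0:y1,x0:x1]; c,_=cv2.findContours(m,0,1)
    print(n,[ (cv2.contourArea(k),np.array(cv2.boundingRect(k))+[x0,y0,0,0]) for k in c if cv2.contourArea(k)>5])
    for ph in(0,5,10,20):
        a=np.radians(ph); print(ph,"lip edge",[proj(f,np.r_[W(xx,.069+.046*np.sin(a)+.0095*np.cos(a)),.08-.046*np.cos(a)+.0095*np.sin(a)]).round(1) for xx in(-.014,.014)])
    print("lid corners shut",[proj(f,np.r_[W(a,b),.092]).round(1) for a in(-.122,.122) for b in(-.066,.066)],"pin",proj(f,np.r_[W(0,.069),.08]).round(1))
    w=((h[...,0]>5)&(h[...,0]<18)&(h[...,1]>120)&(h[...,2]>150)).astype(np.uint8)[y0:y1,x0:x1]; c,_=cv2.findContours(cv2.morphologyEx(w|m,3,np.ones((5,5))),0,1)
    k=max(c,key=cv2.contourArea); print("wood",cv2.approxPolyDP(k,6,True)[:,0].__add__([x0,y0]).tolist(),cv2.contourArea(k))
E
```

```text
t 36.65 case xyz mm [1.000e-01 2.659e+02 1.788e+02] F case [ 0.4 -1.1  0. ] [179.9  -0.   77. ]
top [(71.5, array([447, 278,  11,  10])), (72.5, array([383, 265,  11,  10])), (103.5, array([385, 201,  11,  18])), (60.0, array([469, 156,  10,  10])), (59.0, array([407, 144,  10,   9]))]
0 lip edge [array([382.6, 217.9]), array([385.3, 203.8])]
5 lip edge [array([380.6, 217.4]), array([383.3, 203.3])]
10 lip edge [array([378.7, 216.9]), array([381.5, 202.8])]
20 lip edge [array([375.3, 215.9]), array([378. , 201.7])]
lid corners shut [array([455.2, 287.8]), array([382.9, 273.1]), array([477.9, 157.3]), array([407.5, 143.1])] pin [392.6 208. ]
wood [[407, 143], [385, 205], [389, 224], [377, 274], [455, 287], [479, 158]] 10356.0
scene [(59.5, array([179, 307,   9,   9])), (59.5, array([243, 302,   9,   9])), (23.5, array([256, 280,   5,  10])), (12.0, array([253, 264,   3,   8])), (17.5, array([194, 233,   7,   4])), (20.0, array([246, 229,   8,   5]))]
0 lip edge [array([260.6, 279. ]), array([260.6, 288.1])]
5 lip edge [array([262.4, 278.5]), array([262.5, 287.6])]
10 lip edge [array([264.2, 277.9]), array([264.3, 287. ])]
20 lip edge [array([267.5, 276.4]), array([267.7, 285.5])]
lid corners shut [array([193. , 231.5]), array([252.8, 227.7]), array([177.5, 313.3]), array([251.2, 307.4])] pin [254.1 267.7]
wood [[263, 220], [244, 229], [171, 230], [150, 241], [150, 253], [190, 247], [177, 310], [186, 346], [256, 342], [257, 312], [299, 299], [299, 288], [262, 290], [260, 272], [287, 264], [260, 263], [254, 225]] 9782.5
```

```bash
python3 -c "
from h import *
print(close_job())"
```

```text
the job is handed in; nothing more can be done
None
```

The teacup and cream jug are each upright in their wells, the lid is fully shut and the hasp lies flat over the staple; I handed the job in at about 37 s, judging the hasp by the last images and contact force because no picture views were left.

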